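Heft two screw tins and rack the full one

ROBOT

A 6-joint arm with a two-finger parallel gripper is mounted at the origin on the work surface; the furniture and walls round the work are solid. World frame = base frame: x ahead of the robot, y to its left, z up, the work surface at z = 0. Lengths are in m, angles in rad, forces in N, time in s.
With the tool pointing down it reaches from about 0.25 to 0.775 m from the base axis. Payload 4 kg.
Tool frame: the origin (TCP) lies midway between the tips of the shut fingers; the grasp point (between the pads) lies 19 mm behind it; z points along the fingers, x is the direction in which the jaws open and shut, and the axes are right-handed (so a half turn about z gives the same grasp; the last joint's range is limited). The gripper opens to 94 mm and grips with 3 to 60 N. Pads are 16 mm wide; open, the fingers measure 119 mm over their backs; the gripper's body (75 mm by 177 mm) begins 78 mm behind the grasp point.
Start: joints at [-1.444, 0.087, 1.371, -0, 1.684, -0.103], TCP at [0.125, -0.536, 0.206] pointing down, gripper open.
Joint ranges: [-3.1, 3.1], [-0.76, 2.03], [0.27, 2.55], [-1.08, 4.22], [0.17, 2.65], [-2.57, 2.57]. Speed limits (rad/s): [2.79, 2.79, 3.14, 3.14, 3.14, 3.14].

INTERFACE

Orientations are given as [roll, pitch, yaw] about the fixed x, y, z axes, in that order (R = Rz(yaw) Ry(pitch) Rx(roll)).
In Python, from bench import robot, eyes, close_job gives the robot as it stands.
- The arm moves only by the shell command python3 -m jog 'ROWS'. ROWS is JSON, a list of rows, each a list of 3 entries, a list of its own where there are three numbers: the turn, a rotation vector about the tool's x, y, z in degrees, then the shift along the tool's x, y, z in mm, then the closure, from -1 (fully open) to 1 (shut). In form: [[[wx, wy, wz], [x, y, z], claw], ...]. A call has 1 to 5 rows; each row is the pose to reach, as a shift and turn from the pose commanded when the call began, along the tool's axes at that moment; what a row does not reach only later rows make up. A row lasts 1/10 s, in which the tool goes at most 50 mm and 8.59 degrees, less where a joint would pass 70% of its speed; a pose out of reach is approached as far as the arm can. A call with a gripper value outside its range is refused whole. The fingers move at their own pace and stop on an object; the grip force is fixed at half the most. Time passes only in rows, so rows that repeat a pose let the fingers close. It gives the time, the measured TCP pose, the force and the opening at its end, in the units of the state.
- robot.get_obs(): the state, without advancing time (a new reading comes with each control period).
- eyes.snapshot(name): name is "scene" or "top" or "wrist"; returns (picture, depth): 420x560x3 uint8, red, green, blue; 420x560 float32, m along the optical axis (not along the pixel's ray), 0 where there is no reading.
- eyes.camera_params(name): a dict with "mtx" (3x3 intrinsics, pixels), "world_to_cam" (4x4, takes a point from world to camera coordinates). Camera axes: x right, y up, looking along -z (the intrinsics and any distortion apply to the point x, -y, -z); pixel columns grow to the right and rows downward; lengths in m; the calibration is good to about 2 mm. A picture is of the moment at which its call begins: read the wrist's pose just before it. camera_params takes no time and is no camera call; for the wrist camera it gives the pose at the moment of the call.
- close_job(): hands the job in, once; it reports no verdict.
The state is a dict: "time": time; "joint_positions": joint angles; "qvel": joint speeds; "joint_torque": joint torques, N m; "tool_pos": TCP position; "ee_rot": TCP orientation; "wrist_force": force on the tool from outside, world axes, zero at the start; "wrist_torque": the same for the moment, N m; "width": finger opening in m.
Only numpy, scipy, OpenCV 4.12 (cv2) and the standard library are available. Lean on these libraries where they do the work, as an engineer would, in place of code of your own. Each camera call takes 0.05 s, during which the arm holds its last target. There are 200 camera calls.

TASK

Two screw tins that look the same lie on their sides on the bench, one full and one nearly empty: lift each to feel which is the heavier. Stand the heavier one, lid up, in the empty bay of the plywood tin rack, right down on the floor of the bay like its neighbours, and put the lighter one flat inside the square metal refill tray. Leave the tins already in the rack and everything else on the bench where it is.

Things in the scene. Friction and masses are not known exactly. Their poses are not given: they have to be found in the camera images.
- tin_a: closed steel screw tin, 42 x 56 x 70 mm, flat smooth sides, slip-on lid fixed shut, a brass sample screw glued on the lid (4 mm proud). Origin at its centre; x along the 42 mm, y along the 56 mm, z along the 70 mm toward the lid. Lies on a 56 x 70 mm side, centre 21 mm up, lid facing any way. Looks just like tin_b; one (0.5 to 0.75 kg) weighs over 0.2 kg more than the other (0.15 to 0.32 kg).
- tin_b: closed steel screw tin, 42 x 56 x 70 mm, flat smooth sides, slip-on lid fixed shut, a brass sample screw glued on the lid (4 mm proud). Origin at its centre; x along the 42 mm, y along the 56 mm, z along the 70 mm toward the lid. Starts lying on its side like tin_a and looks just like it.
- tin_c: closed steel screw tin, 42 x 56 x 70 mm, flat smooth sides, slip-on lid fixed shut, a brass sample screw glued on the lid (4 mm proud). Origin at its centre; x along the 42 mm, y along the 56 mm, z along the 70 mm toward the lid. It stands lid up in the rack, 79 mm high over the bench, and stays there.
- tin_d: closed steel screw tin, 42 x 56 x 70 mm, flat smooth sides, slip-on lid fixed shut, a brass sample screw glued on the lid (4 mm proud). Origin at its centre; x along the 42 mm, y along the 56 mm, z along the 70 mm toward the lid. It stands lid up in the rack like tin_c, and stays there.
- tin_rack: fixed plywood rack, 66 (x) x 212 mm (y); three bays in a row along y, centres at y = -69, 0, +69 mm, each 50 (x) x 64 mm (y) inside. Origin at the centre of its underside, z up. Bay floor 9 mm over the bench; dividers (5 mm) and end cheeks rise 26 mm over it, front and back rails (8 mm) 15 mm. Tins stand with their 56 mm along the row. Which bay is empty varies.
- bay_liner: thin cork sheet on the floor of the empty bay, 46 x 60 mm; origin at its centre, on the bay floor; its axes lie along the rack's.
- refill_tray: fixed square dark grey sheet-metal tray, 120 x 120 mm outside, 114 mm inside, inner floor 3 mm over the bench, rim 16 mm over the bench. Origin at the centre of its underside, x and y along its sides, z up.
- black_tape: bystander: roll of black insulating tape lying flat, 52 mm across, 18 mm high; origin at the centre of its underside.
- mug: bystander: spotted mug, 93 mm high, 92 mm over the body; origin at the centre of its underside.
- nut_jar: bystander: glass jar with a lid, 51 mm across, 72 mm high; origin at the centre of its underside.
- solder_spool: bystander: spool of solder, 56 mm across, 30 mm high; origin at the centre of its underside.
- masking_tape: bystander: roll of masking tape lying flat, 84 mm across, 24 mm high; origin at the centre of its underside.
- eraser: bystander: eraser, 14 x 34 x 11 mm; origin at the centre of its underside.
- dowel: bystander: beech dowel standing on end, 12 mm across, 42 mm high; origin at the centre of its underside.
- marker: bystander: marker pen lying along its y axis, 13 x 115 x 14 mm; origin at the centre of its underside.
- screwdriver: bystander: screwdriver lying along its y axis, 16 x 142 x 16 mm; origin at the centre of its underside.
- respirator: fixed obstacle: face mask on a stand, within 95 mm of its origin (centre of the underside), up to 190 mm high.
- bench_vice: fixed obstacle: bench vice with a tommy bar, within 120 mm of its origin (centre of the underside), up to 110 mm high.
- tool_rack: fixed obstacle: rack of hanging chisels along the plank wall on the left, 430 mm long (its y), 76 mm deep (its x), chisel handles up to about 250 mm over the bench; origin at its middle. The wall stands 60 mm behind its origin (its +x) and is solid: a wrist that leans left strikes it.

How it is judged:
At the end, for the whole second after the job is handed in: The heavier tin (it presses on the rack with over 4.1 N) stands lid up on the floor of the empty bay: centre within 8 mm of the bay's, tilt under 0.06 rad, 56 mm side along the row. The lighter one lies or stands flat in the refill tray, centre within 38 mm of the tray's in x and y. Both at rest (((contact force between tin_a and tin_rack above 4.1 N and horizontal distance between tin_a and bay_liner below 0.008 m and height (world z) of tin_a between 0.041 and 0.047 m and angle between tin_a's own z axis and vertical below 0.06 rad and angle between the y axis of tin_a and the y axis of tin_rack, either way round below 0.15 rad and linear speed of each of tin_a, tin_b below 0.02 m/s and x of tin_b in the frame of refill_tray between -0.038 and 0.038 m and y of tin_b in the frame of refill_tray between -0.038 and 0.038 m and height (world z) of tin_b between 0.02 and 0.042 m and (angle between tin_b's own z axis and vertical below 0.06 rad or angle between tin_b's own z axis and vertical above 3.08 rad or angle between tin_b's own z axis and vertical between 1.51 and 1.63 rad) and (angle between tin_b's own x axis and vertical below 0.06 rad or angle between tin_b's own x axis and vertical above 3.08 rad or angle between tin_b's own x axis and vertical between 1.51 and 1.63 rad)) or (contact force between tin_b and tin_rack above 4.1 N and horizontal distance between tin_b and bay_liner below 0.008 m and height (world z) of tin_b between 0.041 and 0.047 m and angle between tin_b's own z axis and vertical below 0.06 rad and angle between the y axis of tin_b and the y axis of tin_rack, either way round below 0.15 rad and linear speed of each of tin_b, tin_a below 0.02 m/s and x of tin_a in the frame of refill_tray between -0.038 and 0.038 m and y of tin_a in the frame of refill_tray between -0.038 and 0.038 m and height (world z) of tin_a between 0.02 and 0.042 m and (angle between tin_a's own z axis and vertical below 0.06 rad or angle between tin_a's own z axis and vertical above 3.08 rad or angle between tin_a's own z axis and vertical between 1.51 and 1.63 rad) and (angle between tin_a's own x axis and vertical below 0.06 rad or angle between tin_a's own x axis and vertical above 3.08 rad or angle between tin_a's own x axis and vertical between 1.51 and 1.63 rad)))); the robot touches nothing.
It fails at once if a tin already in the rack is moved more than 8 mm or tipped (distance of any of tin_c, tin_d from where it was at the start of the episode above 0.008 m or angle between any of tin_c, tin_d's own z axis and vertical above 0.15 rad).
It fails at once if another thing on the bench is pushed more than 30 mm (distance of any of black_tape, mug, nut_jar, solder_spool, masking_tape, eraser, dowel, marker, screwdriver from where it was at the start of the episode above 0.03 m).
It also fails if it takes over 72 s, if anything falls off the work surface, if the arm or the gripper's body presses on something with over 40 N, if the wrist force passes 120 N, or if a joint passes its speed limit or range.

## Working session

There is one attempt and no reset: what is moved stays moved. The work goes in short steps, Python scripts to look and compute and a shell command to move; the robot and the scene stay as the last step left them, time stands still between calls to the robot, and variables do not carry over. Pictures are saved under pics/ and viewed, about 8 in all and at most 12, crops included, and the job is handed in when it is done.

```bash
ls; mkdir -p pics
cat > h.py <<'E'
import numpy as np, cv2
from bench import robot, eyes, close_job
def snap(n):
    P=eyes.camera_params(n); im,d=eyes.snapshot(n)
    return im,d,P
def world(d,P):
    K=np.array(P["mtx"]); T=np.linalg.inv(np.array(P["world_to_cam"]))
    v,u=np.mgrid[:d.shape[0],:d.shape[1]]
    x=(u-K[0,2])/K[0,0]*d; y=(v-K[1,2])/K[1,1]*d
    p=np.stack([x,-y,-d],-1)
    return p@T[:3,:3].T+T[:3,3]
E
python3 - <<'E'
from h import *
o=robot.get_obs(); print(o)
for n in("top","scene"):
    im,d,P=snap(n); cv2.imwrite(f"pics/{n}0.png",im[:,:,::-1]); np.savez(f"{n}0.npz",im=im,d=d,W=world(d,P)); print(n,P)
E
```

```text
pics
{'time': 0.0, 'joint_positions': array([-1.44409548e+00,  8.79134210e-02,  1.37223815e+00, -5.77165965e-06,
        1.68356485e+00, -1.03090256e-01]), 'qvel': array([-0.00152674, -0.00092548,  0.00087821,  0.00114833, -0.00136993,
        0.00146994]), 'joint_torque': array([-6.20433493e-04, -3.40180349e+01, -3.02432477e+01,  7.16757914e-02,
        3.30715394e-02, -1.81300757e-04]), 'tool_pos': array([ 0.12520635, -0.5350078 ,  0.20433505]), 'ee_rot': array([-3.14137981e+00,  2.11308346e-03, -1.34100564e+00]), 'wrist_force': array([0.09656605, 0.6302331 , 0.32159037]), 'wrist_torque': array([-0.01094235, -0.05038458,  0.0305298 ]), 'width': 0.09415443346071173}
top {'mtx': array([[520.08544117,   0.        , 278.40382027],
       [  0.        , 520.08544117, 215.57170387],
       [  0.        ,   0.        ,   1.        ]]), 'world_to_cam': array([[-1.16145200e-02, -9.99931621e-01, -1.36223445e-03,
        -5.34357442e-02],
       [ 9.94313730e-01, -1.16934640e-02,  1.05846444e-01,
        -5.86041589e-01],
       [-1.05855136e-01, -1.25132769e-04,  9.94381554e-01,
        -1.32181680e+00],
       [ 0.00000000e+00,  0.00000000e+00,  0.00000000e+00,
         1.00000000e+00]])}
scene {'mtx': array([[485.05952314,   0.        , 274.50975118],
       [  0.        , 485.05952314, 212.99394398],
       [  0.        ,   0.        ,   1.        ]]), 'world_to_cam': array([[-0.4632382 , -0.88609508,  0.01568025,  0.19700994],
       [ 0.61793765, -0.31026537,  0.72241848, -0.42962893],
       [-0.63526642,  0.34434125,  0.69127829, -0.95577761],
       [ 0.        ,  0.        ,  0.        ,  1.        ]])}
```

View pics/top0.png

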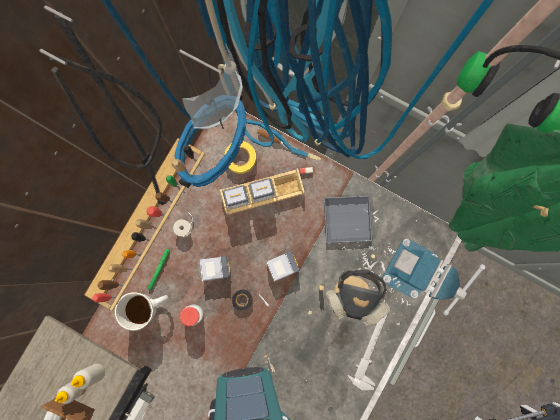

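View pics/scene0.png

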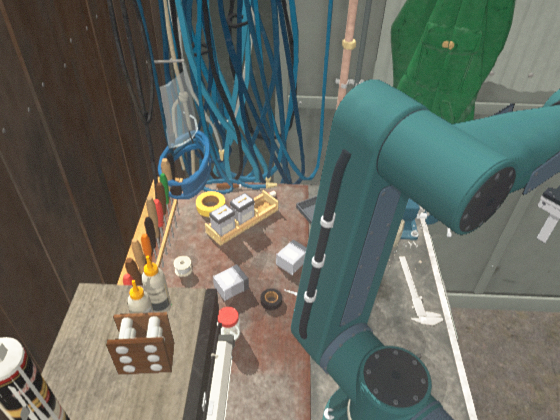

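The top view shows the loose tins near (214,269) and (283,267). The rack spans (220,205) to (305,182), with its empty bay near (289,185). The tray is near (348,220), the black tape near (242,299), and the robot is at the lower centre.

Run:
```python
from h import *
z=np.load("top0.npz"); im,W=z["im"],z["W"]
c=im[160:320,180:400]; 
cv2.imwrite("pics/topc.png",cv2.resize(c,None,fx=3.6,fy=3.6,interpolation=cv2.INTER_CUBIC)[:,:,::-1])
def rect(u0,u1,v0,v1,z0,z1,name):
    w=W[v0:v1,u0:u1].reshape(-1,3); w=w[(w[:,2]>z0)&(w[:,2]<z1)]
    r=cv2.minAreaRect((w[:,:2]*1000).astype(np.float32)); print(name,len(w),np.round(r[0]),np.round(r[1]),round(r[2],1), "med z",np.median(w[:,2]), "mean",w.mean(0).round(4))
rect(192,236,248,292,.035,.06,"tinL")
rect(262,304,248,290,.035,.06,"tinR")
rect(215,310,165,220,.018,.05,"rack")
rect(218,275,175,210,.065,.1,"rack tins")
rect(320,376,190,252,.01,.03,"tray")
for p in [(242,299),(191,315),(265,298),(160,270),(182,228),(135,310),(322,295),(360,295),(240,157),(345,240),(290,185),(307,171)]: print(p,W[p[1],p[0]].round(3))
```

```text
tinL 594 [452. 105.] [55. 71.] 6.9 med z 0.042290991525435695 mean [0.4516 0.1054 0.0423]
tinR 585 [455. -69.] [55. 70.] 22.4 med z 0.042073305923107984 mean [ 0.4554 -0.0693  0.0421]
rack 808 [678. -11.] [123. 212.] 14.0 med z 0.02646511024754672 mean [ 0.6569 -0.0114  0.0282]
rack tins 753 [643.  16.] [ 43. 125.] 14.5 med z 0.07983042917066796 mean [0.6415 0.0151 0.0797]
tray 348 [ 570. -248.] [134. 157.] 89.9 med z 0.01606000688799869 mean [ 0.5749 -0.2481  0.0158]
(242, 299) [0.37  0.037 0.004]
(191, 315) [0.336 0.159 0.07 ]
(265, 298) [ 0.372 -0.023 -0.001]
(160, 270) [0.448 0.251 0.008]
(182, 228) [0.558 0.196 0.001]
(135, 310) [0.348 0.307 0.036]
(322, 295) [ 0.378 -0.172  0.001]
(360, 295) [ 0.386 -0.243  0.188]
(240, 157) [0.747 0.041 0.006]
(345, 240) [ 0.521 -0.234  0.011]
(290, 185) [ 0.669 -0.092  0.009]
(307, 171) [ 0.705 -0.138  0.014]
```

View pics/topc.png

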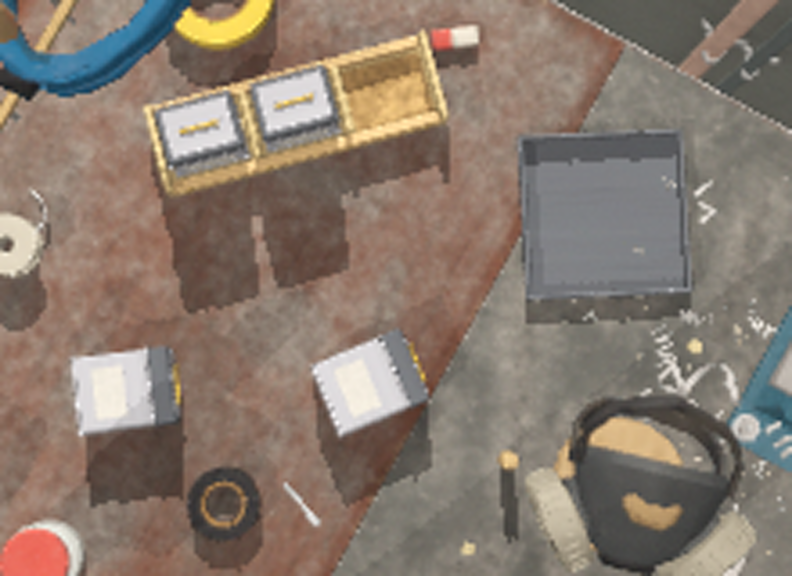

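The crop shows both tins lying with their lids toward -y: the brass strips sit at the right end of each, at about (178,385) and (420,365). The rack's empty bay is its -y end, at crop (388,90), and the tray is clear. I'll write a planning helper and move to tinR.

```bash
cat >> h.py <<'E'
from scipy.spatial.transform import Rotation as R
def rel(p0,r0,p1,r1):
    "shift/turn in tool axes (mm, deg)"
    a=R.from_euler('xyz',r0); b=R.from_euler('xyz',r1)
    t=np.degrees((a.inv()*b).as_rotvec()); s=1000*a.inv().apply(np.array(p1)-p0)
    return t,s
def path(wps,start=None):
    if start is None:
        o=robot.get_obs(); start=(o["tool_pos"],o["ee_rot"])
    p,r=start
    for q,w in wps:
        t,s=rel(p,r,q,w); n=max(np.linalg.norm(t)/8.59,np.linalg.norm(s)/50)
        print("turn",t.round(1)+0,"shift",s.round()+0,"rows %.1f"%n); p,r=q,w
def log():
    import json
    o=robot.get_obs()
    with open("log.jsonl","a") as f: f.write(json.dumps({k:np.asarray(v).tolist() for k,v in o.items()})+"\n")
    print("t",round(o["time"],2),"q",o["joint_positions"].round(3),"p",o["tool_pos"].round(4),"rpy",o["ee_rot"].round(3),"F",o["wrist_force"].round(1),"w",round(float(o["width"]),4))
E
python3 - <<'E'
from h import *
log()
pi=np.pi; d=np.radians
path([((.18,-.45,.30),(pi,0,d(-45))),((.25,-.25,.32),(pi,0,d(-12))),((.40,-.1,.28),(pi,0,d(22.4))),((.455,-.069,.15),(pi,0,d(22.4)))],((.125,-.536,.206),(pi,0,-1.341)))
E
```

```text
t 0.1 q [-1.444  0.088  1.372 -0.     1.684 -0.103] p [ 0.1252 -0.5351  0.2044] rpy [-3.141e+00  2.000e-03 -1.341e+00] F [-0.1 -0.3  0.4] w 0.0944
turn [  0.    0.  -31.8] shift [-71. -73. -94.] rows 3.7
turn [  0.   0. -33.] shift [ -92. -191.  -20.] rows 4.3
turn [  0.    0.  -34.4] shift [ 116. -178.   40.] rows 4.3
turn [0. 0. 0.] shift [ 63.  -8. 130.] rows 2.9
```

```bash
J="python3 -m jog"; L='from h import *; log()'
python3 -m jog '[[[0,0,-32],[-71,-73,-94],-1],[[0,0,-32],[-71,-73,-94],-1],[[0,0,-32],[-71,-73,-94],-1],[[0,0,-32],[-71,-73,-94],-1]]'; python3 -c "$L"
python3 -m jog '[[[0,0,-33],[-92,-191,-20],-1],[[0,0,-33],[-92,-191,-20],-1],[[0,0,-33],[-92,-191,-20],-1],[[0,0,-33],[-92,-191,-20],-1],[[0,0,-33],[-92,-191,-20],-1]]'; python3 -c "$L"
python3 -m jog '[[[0,0,-34],[116,-178,40],-1],[[0,0,-34],[116,-178,40],-1],[[0,0,-34],[116,-178,40],-1],[[0,0,-34],[116,-178,40],-1],[[0,0,-34],[116,-178,40],-1]]'; python3 -c "$L"
python3 - <<'E'
from h import *
path([((.455,-.069,.15),(np.pi,0,np.radians(22.4)))])
E
```

```text
time: 0.5
tool_pos: [0.1822, -0.4489, 0.3051]
ee_rot: [3.138, -0.008, -0.774]
wrist_force: [-1.4, -0.3, -0.2]
width: 0.0941
t 0.5 q [-1.303e+00 -6.500e-02  1.328e+00  1.000e-03  1.869e+00 -5.290e-01] p [ 0.1822 -0.4489  0.3051] rpy [ 3.138 -0.008 -0.774] F [-1.4 -0.3 -0.2] w 0.0941
time: 1.0
tool_pos: [0.2503, -0.2462, 0.3207]
ee_rot: [3.141, -0.002, -0.201]
wrist_force: [-0.4, -0.8, -0.5]
width: 0.0941
t 1.0 q [-9.400e-01 -3.520e-01  1.532e+00  1.000e-03  1.959e+00 -7.390e-01] p [ 0.2503 -0.2462  0.3207] rpy [ 3.141e+00 -2.000e-03 -2.010e-01] F [-0.4 -0.8 -0.5] w 0.0941
time: 1.5
tool_pos: [0.4012, -0.0962, 0.2772]
ee_rot: [-3.139, 0.002, 0.393]
wrist_force: [0.0, -1.4, -0.6]
width: 0.094
t 1.5 q [-3.740e-01 -2.220e-01  1.520e+00  1.000e-03  1.846e+00 -7.660e-01] p [ 0.4012 -0.0962  0.2772] rpy [-3.139e+00  2.000e-03  3.930e-01] F [ 0.  -1.4 -0.6] w 0.094
turn [-0.2  0.1  0.1] shift [ 60.  -4. 127.] rows 2.8
```

```bash
python3 -m jog '[[[0,0,0],[60,-4,110],-1],[[0,0,0],[60,-4,110],-1],[[0,0,0],[60,-4,110],-1],[[0,0,0],[60,-4,110],-1]]'
python3 - <<'E'
from h import *
log()
im,d,P=snap("wrist"); cv2.imwrite("pics/w1.png",im[:,:,::-1]); W=world(d,P)
T=np.linalg.inv(P["world_to_cam"]); print("cam",T[:3,3].round(3))
m=(W[...,2]>.034)&(W[...,2]<.05)&(np.hypot(W[...,0]-.455,W[...,1]+.069)<.06)
r=cv2.minAreaRect((W[m][:,:2]*1000).astype(np.float32)); print(m.sum(),r)
E
```

```text
time: 1.9
tool_pos: [0.4518, -0.0718, 0.1641]
ee_rot: [-3.135, 0.008, 0.387]
wrist_force: [-0.9, -0.5, 0.3]
width: 0.0939
t 1.9 q [-0.281 -0.101  1.639 -0.     1.613 -0.669] p [ 0.4518 -0.0718  0.1641] rpy [-3.135  0.008  0.387] F [-0.9 -0.5  0.3] w 0.0939
cam [ 0.428 -0.009  0.344]
4394 ((454.9643249511719, -68.456787109375), (55.82810592651367, 69.11602783203125), 22.325183868408203)
```

View pics/w1.png

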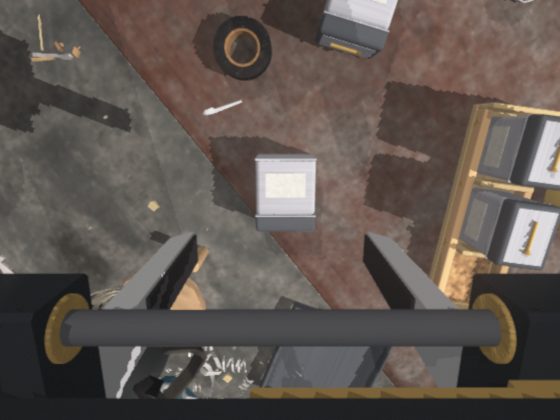

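The wrist view shows tinR between the jaws, with its lid toward the image bottom (285,222). The camera sits on the tool's -y side. I'll use the half-turned grasp, so the camera ends up on top once the tin is tilted upright.

```bash
R5() { :; }
python3 -m jog '[[[0,0,40],[0,0,0],-1],[[0,0,40],[0,0,0],-1],[[0,0,40],[0,0,0],-1],[[0,0,40],[0,0,0],-1],[[0,0,40],[0,0,0],-1]]' >/dev/null
python3 -m jog '[[[0,0,40],[0,0,0],-1],[[0,0,40],[0,0,0],-1],[[0,0,40],[0,0,0],-1],[[0,0,40],[0,0,0],-1],[[0,0,40],[0,0,0],-1]]'>/dev/null
python3 -m jog '[[[0,0,40],[0,0,0],-1],[[0,0,40],[0,0,0],-1],[[0,0,40],[0,0,0],-1],[[0,0,40],[0,0,0],-1],[[0,0,40],[0,0,0],-1]]'>/dev/null
python3 -m jog '[[[0,0,40],[0,0,0],-1],[[0,0,40],[0,0,0],-1],[[0,0,40],[0,0,0],-1],[[0,0,40],[0,0,0],-1],[[0,0,40],[0,0,0],-1]]'>/dev/null
python3 -m jog '[[[0,0,20],[0,0,0],-1],[[0,0,20],[0,0,0],-1],[[0,0,20],[0,0,0],-1],[[0,0,20],[0,0,0],-1]]'
python3 - <<'E'
from h import *
log()
path([((.458,-.0758,.10),(np.pi,0,np.radians(-157.7))),((.458,-.0758,.01),(np.pi,0,np.radians(-157.7)))])
E
```

```text
time: 4.35
tool_pos: [0.4544, -0.0739, 0.172]
ee_rot: [-3.139, 0.003, -2.756]
wrist_force: [0.1, -0.1, 0.6]
width: 0.0941
t 4.35 q [-0.284 -0.109  1.631 -0.     1.615  2.472] p [ 0.4544 -0.0739  0.172 ] rpy [-3.139e+00  3.000e-03 -2.756e+00] F [ 0.1 -0.1  0.6] w 0.0941
turn [-0.2  0.2 -0.2] shift [-2. -3. 72.] rows 1.4
turn [0. 0. 0.] shift [ 0.  0. 90.] rows 1.8
```

```bash
python3 -m jog '[[[0,0,0],[-2,-3,40],-1],[[0,0,0],[-2,-3,80],-1],[[0,0,0],[-2,-3,120],-1],[[0,0,0],[-2,-3,150],-1],[[0,0,0],[-2,-3,161],-1]]'
python3 -c "from h import *; log()"
python3 -m jog '[[[0,0,0],[0,0,0],1],[[0,0,0],[0,0,0],1],[[0,0,0],[0,0,0],1],[[0,0,0],[0,0,0],1],[[0,0,0],[0,0,0],1]]'
python3 -m jog '[[[0,0,0],[0,0,0],1],[[0,0,0],[0,0,-20],1],[[0,0,0],[0,0,-50],1],[[0,0,0],[0,0,-90],1],[[0,0,0],[0,0,-110],1]]'
python3 -m jog '[[[0,0,0],[0,0,0],1],[[0,0,0],[0,0,0],1],[[0,0,0],[0,0,0],1]]'
python3 -c "from h import *; log()"
```

```text
time: 4.85
tool_pos: [0.4548, -0.0748, 0.0064]
ee_rot: [3.139, -0.004, -2.755]
wrist_force: [0.4, -0.2, 0.8]
width: 0.0936
t 4.85 q [-0.286  0.026  1.846 -0.     1.274  2.469] p [ 0.4548 -0.0748  0.0064] rpy [ 3.139 -0.004 -2.755] F [ 0.4 -0.2  0.8] w 0.0936
time: 5.35
tool_pos: [0.4576, -0.075, 0.0097]
ee_rot: [-3.14, 0.002, -2.755]
wrist_force: [-0.1, 0.0, -0.3]
width: 0.0579
time: 5.85
tool_pos: [0.4578, -0.075, 0.1213]
ee_rot: [-3.139, 0.003, -2.755]
wrist_force: [1.4, 0.1, -2.1]
width: 0.0557
time: 6.15
tool_pos: [0.4552, -0.0743, 0.116]
ee_rot: [3.139, -0.004, -2.755]
wrist_force: [-0.3, -0.7, -3.6]
width: 0.0556
t 6.15 q [-0.285 -0.073  1.71  -0.     1.509  2.47 ] p [ 0.4552 -0.0743  0.116 ] rpy [ 3.139 -0.004 -2.755] F [-0.3 -0.7 -3.6] w 0.0556
```

Run:
```python
from h import *
f=[]
for i in range(6):
    o=robot.get_obs(); f.append(o["wrist_force"][2]); eyes.snapshot("top") if i<5 else 0
print("Fz",np.round(f,2))
W=np.load("top0.npz")["W"]
w=W[185:260,315:385].reshape(-1,3)
for a,b in((.0005,.008),(.0115,.022)):
    m=(w[:,2]>a)&(w[:,2]<b)&(abs(w[:,0]-.575)<.075)&(abs(w[:,1]+.225)<.075); q=(w[m,:2]*1000)
    print(m.sum(),np.percentile(q,[2,98],axis=0).round(),cv2.minAreaRect(q.astype(np.float32)))
P=eyes.camera_params("top");K=P["mtx"];T=np.linalg.inv(P["world_to_cam"])
for x,y in((520,135),(684,131),(526,298),(690,291)):
    u,v=x/3.6+180,y/3.6+160; ray=T[:3,:3]@[(u-K[0,2])/K[0,0],-(v-K[1,2])/K[1,1],-1]; s=(.016-T[2,3])/ray[2]; print((T[:3,3]+s*ray).round(4))
```

```text
Fz [-3.62 -2.57 -2.38 -1.75 -2.97 -2.81]
2164 [[ 503. -297.]
 [ 647. -159.]] ((575.0535278320312, -228.23406982421875), (143.9172821044922, 149.70101928710938), 89.39217376708984)
238 [[ 515. -300.]
 [ 636. -181.]] ((570.5709838867188, -240.2705535888672), (132.71484375, 119.31678009033203), 0.16821467876434326)
[ 0.6335 -0.1824  0.016 ]
[ 0.6351 -0.3027  0.016 ]
[ 0.514  -0.1842  0.016 ]
[ 0.5177 -0.3035  0.016 ]
```

Fz is about -2.7 N, so tinR is the light one and goes to the tray.

Run:
```python
from h import *
pi=np.pi;d=np.radians
path([((.505,-.14,.13),(pi,0,d(-124))),((.582,-.243,.13),(pi,0,d(-90))),((.582,-.243,.015),(pi,0,d(-90)))],((.4576,-.075,.12),(pi,0,d(-157.7))))
```

```text
turn [  0.    0.  -33.7] shift [-19. -78. -10.] rows 3.9
turn [  0.   0. -34.] shift [  42. -121.    0.] rows 4.0
turn [0. 0. 0.] shift [  0.   0. 115.] rows 2.3
```

```bash
python3 -m jog '[[[0,0,-34],[-19,-78,-10],1],[[0,0,-34],[-19,-78,-10],1],[[0,0,-34],[-19,-78,-10],1],[[0,0,-34],[-19,-78,-10],1]]' >/dev/null
python3 -m jog '[[[0,0,-34],[42,-121,0],1],[[0,0,-34],[42,-121,0],1],[[0,0,-34],[42,-121,0],1],[[0,0,-34],[42,-121,0],1],[[0,0,-34],[42,-121,0],1]]' >/dev/null
python3 -m jog '[[[0,0,0],[0,0,0],1],[[0,0,0],[0,0,0],1]]'
python3 - <<'E'
from h import *
log()
path([((.582,-.243,.015),(np.pi,0,np.radians(-90)))])
E
```

```text
time: 7.5
tool_pos: [0.5806, -0.2414, 0.1284]
ee_rot: [3.141, 0.0, -1.569]
wrist_force: [0.0, 0.5, -2.8]
width: 0.0558
t 7.5 q [-0.484  0.287  1.29   0.     1.564  1.085] p [ 0.5806 -0.2414  0.1284] rpy [ 3.141  0.    -1.569] F [ 0.   0.5 -2.8] w 0.0558
turn [0.  0.  0.1] shift [  2.  -1. 113.] rows 2.3
```

```bash
python3 -m jog '[[[0,0,0],[1,0,45],1],[[0,0,0],[1,0,80],1],[[0,0,0],[1,0,105],1],[[0,0,0],[1,0,112],1],[[0,0,0],[1,0,114],1]]' 
python3 -m jog '[[[0,0,0],[0,0,0],1],[[0,0,0],[0,0,0],1],[[0,0,0],[0,0,0],-0.6],[[0,0,0],[0,0,0],-0.6],[[0,0,0],[0,0,0],-0.6]]'
python3 -m jog '[[[0,0,0],[0,0,0],-0.6],[[0,0,0],[0,0,-30],-0.6],[[0,0,0],[0,0,-80],-0.6],[[0,0,0],[0,0,-130],-0.8],[[0,0,0],[0,0,-150],-1]]'
python3 - <<'E'
from h import *
log()
im,d,P=snap("wrist"); W=world(d,P); cv2.imwrite("pics/w2.png",im[:,:,::-1])
m=(W[...,2]>.036)&(W[...,2]<.055)&(np.hypot(W[...,0]-.575,W[...,1]+.243)<.06)
print(m.sum(),cv2.minAreaRect((W[m][:,:2]*1000).astype(np.float32)),np.percentile(W[m][:,2],[5,50,95]))
m=(W[...,2]>.012)&(W[...,2]<.02)&(abs(W[...,0]-.575)<.07)&(abs(W[...,1]+.243)<.07)
print(m.sum(),cv2.minAreaRect((W[m][:,:2]*1000).astype(np.float32)))
pi=np.pi
path([((.52,-.1,.2),(pi,0,pi*-.75)),((.453,.105,.15),(pi,0,np.radians(-173.1)))])
E
```

```text
time: 8.0
tool_pos: [0.5805, -0.2425, 0.0144]
ee_rot: [3.141, 0.0, -1.568]
wrist_force: [-0.8, 0.6, -1.7]
width: 0.0563
time: 8.5
tool_pos: [0.5816, -0.2434, 0.0157]
ee_rot: [-3.14, -0.001, -1.568]
wrist_force: [-0.2, -0.0, -0.1]
width: 0.0743
time: 9.0
tool_pos: [0.5831, -0.2442, 0.1716]
ee_rot: [-3.132, -0.005, -1.568]
wrist_force: [-0.4, -0.4, 0.9]
width: 0.0874
t 9.0 q [-0.486  0.271  1.225 -0.     1.635  1.082] p [ 0.5831 -0.2442  0.1716] rpy [-3.132 -0.005 -1.568] F [-0.4 -0.4  0.9] w 0.0874
4214 ((574.625, -245.6427459716797), (69.8209457397461, 55.50496292114258), 0.3821253180503845) [0.04308314 0.04502244 0.04630445]
1872 ((575.2772827148438, -247.48712158203125), (121.18309020996094, 131.73977661132812), 1.817861557006836)
turn [-0.8 -0.1 45.2] shift [-145.   63.  -28.] rows 5.3
turn [ 0.   0.  38.1] shift [-98. 192.  50.] rows 4.4
```

View pics/w2.png

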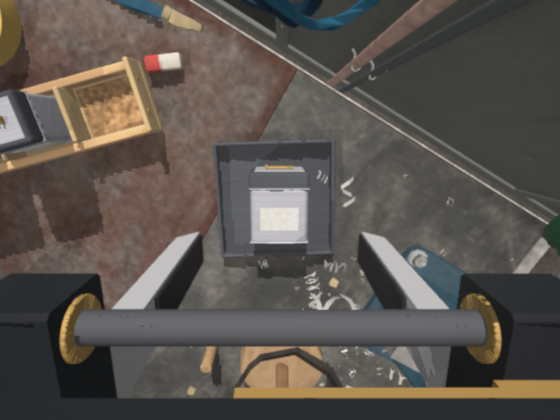

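tinR lies flat and centred in the tray: its measured centre is (575,-246), against the tray's (575,-245). Next is tinL at (452,105). I'll turn it about the vertical so a flipped grasp becomes possible.

Run:
```python
from h import *
pi=np.pi;d=np.radians
path([((.54,-.13,.2),(pi,0,d(-55))),((.50,0,.2),(pi,0,d(-20))),((.452,.105,.15),(pi,0,d(6.9))),((.452,.105,.010),(pi,0,d(6.9)))],((.582,-.243,.166),(pi,0,d(-90))))
```

```text
turn [  0.   0. -35.] shift [-113.   42.  -34.] rows 4.1
turn [  0.   0. -35.] shift [-129.  -42.    0.] rows 4.1
turn [  0.    0.  -26.9] shift [-81. -82.  50.] rows 3.1
turn [0. 0. 0.] shift [  0.   0. 140.] rows 2.8
```

```bash
python3 -m jog '[[[0,0,-35],[-113,42,-34],-1],[[0,0,-35],[-113,42,-34],-1],[[0,0,-35],[-113,42,-34],-1],[[0,0,-35],[-113,42,-34],-1],[[0,0,-35],[-113,42,-34],-1]]' >/dev/null
python3 -m jog '[[[0,0,-35],[-129,-42,0],-1],[[0,0,-35],[-129,-42,0],-1],[[0,0,-35],[-129,-42,0],-1],[[0,0,-35],[-129,-42,0],-1],[[0,0,-35],[-129,-42,0],-1]]' >/dev/null
python3 -m jog '[[[0,0,-27],[-81,-82,50],-1],[[0,0,-27],[-81,-82,50],-1],[[0,0,-27],[-81,-82,50],-1],[[0,0,-27],[-81,-82,50],-1],[[0,0,-27],[-81,-82,50],-1]]'
python3 - <<'E'
from h import *
log()
im,d,P=snap("wrist"); W=world(d,P)
m=(W[...,2]>.034)&(W[...,2]<.05)&(np.hypot(W[...,0]-.452,W[...,1]-.105)<.06)
r=cv2.minAreaRect((W[m][:,:2]*1000).astype(np.float32)); print(m.sum(),r)
path([((r[0][0]/1000,r[0][1]/1000,.01),(np.pi,0,np.radians(7)))])
E
```

```text
time: 10.55
tool_pos: [0.4506, 0.1032, 0.148]
ee_rot: [3.141, 0.001, 0.12]
wrist_force: [1.2, -0.5, 0.8]
width: 0.094
t 10.55 q [ 1.030e-01 -9.100e-02  1.662e+00 -1.000e-03  1.571e+00 -1.700e-02] p [0.4506 0.1032 0.148 ] rpy [3.141e+00 1.000e-03 1.200e-01] F [ 1.2 -0.5  0.8] w 0.094
4864 ((450.9023132324219, 106.67106628417969), (55.49736404418945, 69.0655517578125), 6.455970287322998)
turn [ 0.1  0.  -0.1] shift [  0.  -4. 139.] rows 2.8
```

```bash
python3 -m jog '[[[0,0,0],[1,-3,40],-1],[[0,0,0],[1,-3,80],-1],[[0,0,0],[1,-3,115],-1],[[0,0,0],[1,-3,134],-1],[[0,0,0],[1,-3,139],-1]]'
python3 -m jog '[[[0,0,0],[0,0,0],1],[[0,0,0],[0,0,0],1],[[0,0,0],[0,0,0],1],[[0,0,0],[0,0,0],1],[[0,0,0],[0,0,0],1]]'
python3 -m jog '[[[0,0,0],[0,0,0],1],[[0,0,0],[0,0,-20],1],[[0,0,0],[0,0,-50],1],[[0,0,0],[0,0,-60],1],[[0,0,0],[0,0,-60],1]]'
python3 -m jog '[[[0,0,-41],[0,0,0],1],[[0,0,-41],[0,0,0],1],[[0,0,-41],[0,0,0],1],[[0,0,-41],[0,0,0],1],[[0,0,-41],[0,0,0],1]]'
python3 -m jog '[[[0,0,-41],[0,0,0],1],[[0,0,-41],[0,0,0],1],[[0,0,-41],[0,0,0],1],[[0,0,-41],[0,0,0],1],[[0,0,-41],[0,0,0],1]]'
python3 -m jog '[[[0,0,-41],[0,0,0],1],[[0,0,-41],[0,0,0],1],[[0,0,-41],[0,0,0],1],[[0,0,-41],[0,0,0],1],[[0,0,-41],[0,0,0],1]]'
python3 -c "from h import *; log()"
```

```text
time: 11.1
tool_pos: [0.45, 0.1054, 0.0072]
ee_rot: [3.141, 0.004, 0.12]
wrist_force: [-1.2, -0.5, -1.0]
width: 0.0938
time: 11.6
tool_pos: [0.4508, 0.1072, 0.0103]
ee_rot: [3.141, -0.0, 0.125]
wrist_force: [-8.5, -1.8, 6.4]
width: 0.0577
time: 12.1
tool_pos: [0.4517, 0.1073, 0.0703]
ee_rot: [3.141, -0.003, 0.125]
wrist_force: [-0.7, 0.7, -5.5]
width: 0.0558
time: 12.6
tool_pos: [0.4491, 0.107, 0.0667]
ee_rot: [-3.139, 0.003, 0.846]
wrist_force: [-0.4, 0.7, -6.4]
width: 0.056
time: 13.1
tool_pos: [0.4491, 0.107, 0.0667]
ee_rot: [-3.137, 0.001, 1.562]
wrist_force: [-0.2, -0.3, -5.9]
width: 0.0559
time: 13.6
tool_pos: [0.4491, 0.107, 0.0667]
ee_rot: [-3.138, -0.003, 2.277]
wrist_force: [-0.1, 0.9, -6.2]
width: 0.0559
t 13.6 q [ 0.111 -0.035  1.776 -0.     1.405 -2.166] p [0.4491 0.107  0.0667] rpy [-3.138e+00 -3.000e-03  2.277e+00] F [-0.1  0.9 -6.2] w 0.0559
```

tinL weighs about 6.1 N, so it's the heavy one. I'll set it down turned, then regrasp it flipped.

```bash
python3 -m jog '[[[0,0,0],[0,0,25],1],[[0,0,0],[0,0,45],1],[[0,0,0],[0,0,54],1],[[0,0,0],[0,0,56],1],[[0,0,0],[0,0,57],1]]'
python3 -m jog '[[[0,0,0],[0,0,0],1],[[0,0,0],[0,0,0],-1],[[0,0,0],[0,0,0],-1],[[0,0,0],[0,0,0],-1],[[0,0,0],[0,0,0],-1]]'
python3 -m jog '[[[0,0,0],[0,0,-30],-1],[[0,0,0],[0,0,-80],-1],[[0,0,40],[0,0,-110],-1],[[0,0,40],[0,0,-110],-1],[[0,0,40],[0,0,-110],-1]]'
python3 -m jog '[[[0,0,41],[0,0,0],-1],[[0,0,41],[0,0,0],-1],[[0,0,41],[0,0,0],-1],[[0,0,41],[0,0,0],-1],[[0,0,41],[0,0,0],-1]]'
python3 -m jog '[[[0,0,41],[0,0,0],-1],[[0,0,41],[0,0,0],-1],[[0,0,41],[0,0,0],-1],[[0,0,41],[0,0,0],-1],[[0,0,41],[0,0,0],-1]]'
python3 -m jog '[[[0,0,41],[0,0,0],-1],[[0,0,41],[0,0,0],-1],[[0,0,41],[0,0,0],-1],[[0,0,41],[0,0,0],-1],[[0,0,41],[0,0,0],-1]]'
python3 -m jog '[[[0,0,31],[0,0,0],-1],[[0,0,31],[0,0,0],-1],[[0,0,31],[0,0,0],-1],[[0,0,31],[0,0,0],-1],[[0,0,31],[0,0,0],-1]]'
python3 - <<'E'
from h import *
log()
im,d,P=snap("wrist"); W=world(d,P)
m=(W[...,2]>.034)&(W[...,2]<.05)&(np.hypot(W[...,0]-.45,W[...,1]-.107)<.06)
r=cv2.minAreaRect((W[m][:,:2]*1000).astype(np.float32)); print(m.sum(),r)
L=np.array([np.cos(np.radians(40.5)),np.sin(np.radians(40.5))])
c=np.array(r[0])/1000+.009*L
path([((c[0],c[1],.01),(np.pi,0,np.radians(-49.5)))])
E
```

```text
time: 14.1
tool_pos: [0.4507, 0.1072, 0.012]
ee_rot: [-3.141, -0.0, 2.272]
wrist_force: [-0.3, 0.6, -5.5]
width: 0.0557
time: 14.6
tool_pos: [0.4517, 0.1073, 0.0135]
ee_rot: [3.14, 0.001, 2.272]
wrist_force: [0.2, 0.1, 0.0]
width: 0.0842
time: 15.1
tool_pos: [0.4521, 0.1073, 0.1248]
ee_rot: [3.137, 0.001, 1.816]
wrist_force: [0.0, -0.6, 0.2]
width: 0.094
time: 15.6
tool_pos: [0.451, 0.1072, 0.1229]
ee_rot: [3.141, -0.0, 1.101]
wrist_force: [-0.3, 1.1, -0.1]
width: 0.0938
time: 16.1
tool_pos: [0.451, 0.1072, 0.1228]
ee_rot: [3.141, -0.001, 0.385]
wrist_force: [-0.2, -0.6, 0.5]
width: 0.0938
time: 16.6
tool_pos: [0.451, 0.1072, 0.1229]
ee_rot: [-3.141, -0.001, -0.33]
wrist_force: [-1.0, -0.3, -0.0]
width: 0.094
time: 17.1
tool_pos: [0.451, 0.1072, 0.1228]
ee_rot: [-3.141, -0.0, -0.866]
wrist_force: [0.7, -0.5, 0.2]
width: 0.0941
t 17.1 q [ 0.111 -0.076  1.699 -0.     1.517  0.977] p [0.451  0.1072 0.1228] rpy [-3.141 -0.    -0.866] F [ 0.7 -0.5  0.2] w 0.0941
5776 ((451.884521484375, 104.86300659179688), (70.33101654052734, 55.485565185546875), 39.956668853759766)
turn [0. 0. 0.] shift [  2.  -8. 113.] rows 2.3
```

```bash
python3 -m jog '[[[0,0,0],[1,-8,40],-1],[[0,0,0],[1,-8,80],-1],[[0,0,0],[1,-8,100],-1],[[0,0,0],[1,-8,109],-1],[[0,0,0],[1,-8,112],-1]]'
python3 -m jog '[[[0,0,0],[0,0,0],1],[[0,0,0],[0,0,0],1],[[0,0,0],[0,0,0],1],[[0,0,0],[0,0,0],1],[[0,0,0],[0,0,0],1]]'
python3 -m jog '[[[0,0,0],[0,0,0],1],[[0,0,0],[0,0,-30],1],[[0,0,0],[0,0,-80],1],[[0,0,0],[0,0,-120],1],[[0,0,0],[0,0,-150],1]]'
python3 - <<'E'
from h import *
log()
path([((.44,-.02,.22),(np.pi,0,np.radians(-49.5)))])
E
```

```text
time: 17.65
tool_pos: [0.4571, 0.1115, 0.0098]
ee_rot: [3.14, 0.001, -0.865]
wrist_force: [0.7, -0.3, 0.9]
width: 0.094
time: 18.15
tool_pos: [0.4579, 0.1117, 0.011]
ee_rot: [-3.141, -0.001, -0.866]
wrist_force: [-1.4, 1.1, 0.7]
width: 0.0574
time: 18.65
tool_pos: [0.4574, 0.1115, 0.1617]
ee_rot: [-3.142, -0.001, -0.866]
wrist_force: [-0.4, -0.3, -5.5]
width: 0.0556
t 18.65 q [ 0.119 -0.078  1.623 -0.     1.596  0.985] p [0.4574 0.1115 0.1617] rpy [-3.142e+00 -1.000e-03 -8.660e-01] F [-0.4 -0.3 -5.5] w 0.0556
turn [ 0.   0.  -0.1] shift [ 89.  98. -58.] rows 2.9
```

```bash
python3 -m jog '[[[0,0,0],[89,98,-58],1],[[0,0,0],[89,98,-58],1],[[0,0,0],[89,98,-58],1],[[0,0,0],[89,98,-58],1]]' >/dev/null
python3 -m jog '[[[30,0,0],[0,0,0],1],[[30,0,0],[0,0,0],1],[[30,0,0],[0,0,0],1],[[30,0,0],[0,0,0],1],[[30,0,0],[0,0,0],1]]'
python3 -c "from h import *; log()"
```

```text
time: 19.55
tool_pos: [0.4376, -0.0205, 0.2141]
ee_rot: [-2.623, 0.006, -0.87]
wrist_force: [-1.0, -1.1, -7.1]
width: 0.0557
t 19.55 q [-0.583 -0.409  1.871  0.498  1.531  0.306] p [ 0.4376 -0.0205  0.2141] rpy [-2.623  0.006 -0.87 ] F [-1.  -1.1 -7.1] w 0.0557
```

```bash
cat > kin.py <<'E'
from h import *
import json
from scipy.optimize import least_squares
LO=np.array([-3.1,-.76,.27,-1.08,.17,-2.57]);HI=np.array([3.1,2.03,2.55,4.22,2.65,2.57])
def fk(q,k,full=False):
    r1=R.from_euler('z',q[0]); r2=R.from_euler('zy',[0,0])*r1*R.from_euler('y',q[1]); r3=r1*R.from_euler('y',q[1]+q[2])
    r=r3*R.from_euler('z',q[3])*R.from_euler('y',q[4])*R.from_euler('z',np.pi+q[5])
    elb=r1.apply([k[0],k[1],k[2]])+r2.apply([0,0,k[3]]); wr=elb+r3.apply([k[4],0,k[5]])
    p=wr+r.apply([0,0,k[6]])
    return (p,r,elb,wr) if full else (p,r)
D=[json.loads(l) for l in open("log.jsonl")]
def fit():
    # k: shoulder r, lateral, h, upper, elbow offset, forearm, tool
    f=lambda k: np.concatenate([fk(d["joint_positions"],k)[0]-d["tool_pos"] for d in D]+[1e-4*(k-[0,0,.3,.4,0,.4,.2])])
    s=least_squares(f,[0,.05,.3,.4,0,.4,.2]); return s.x,s.fun[:-7]
def ik(p,r,k,q0):
    f=lambda q: np.concatenate([(fk(q,k)[0]-p)*5,(r.inv()*fk(q,k)[1]).as_rotvec()])
    s=least_squares(f,np.clip(q0,LO+.03,HI-.03),bounds=(LO+.02,HI-.02)); return s.x,np.abs(s.fun).max()
E
python3 - <<'E'
from kin import *
k,res=fit(); print(k.round(4),"max res",abs(res).max())
for d in D[-3:]:
    r=fk(d["joint_positions"],k)[1]; print(d["time"],np.degrees((r.inv()*R.from_euler('xyz',d["ee_rot"])).as_rotvec()).round(2))
q0=np.array(D[-1]["joint_positions"])
# upright: tool y down, z horizontal azimuth az
for x,y in((.45,.0),(.45,-.07),(.5,-.03),(.4,-.07),(.4,.06)):
  for az in range(-30,151,30):
    t=np.array([np.cos(np.radians(az)),np.sin(np.radians(az)),0]); Y=np.array([0,0,-1.]); X=np.cross(Y,t)
    r=R.from_matrix(np.c_[X,Y,t]); p=np.array([x,y,.043])+t*.019
    best=min((ik(p,r,k,g) for g in (q0,[0,.5,1.8,1.6,1.6,0],[0,.3,2,2.5,1,-1])),key=lambda s:s[1])
    if best[1]<.01:
        _,_,e,w=fk(best[0],k,True); print((x,y),az,best[0].round(2),"wrist",w.round(2))
E
```

```text
[0.     0.0566 0.1526 0.449  0.1007 0.4998 0.3506] max res 2.3816792669995035e-09
17.1 [ 0. -0. -0.]
18.65 [ 0. -0. -0.]
19.55 [ 0. -0. -0.]
(0.45, 0.0) 30 [-1.04  0.47  2.43  1.58  1.57 -1.33] wrist [ 0.16 -0.17  0.04]
(0.45, 0.0) 60 [-0.93  0.58  2.06  1.21  1.76 -1.1 ] wrist [ 0.28 -0.29  0.04]
(0.45, 0.0) 90 [-0.74  0.74  1.68  0.97  2.03 -0.99] wrist [ 0.45 -0.33  0.04]
(0.45, 0.0) 120 [-0.52  0.89  1.35  0.75  2.31 -1.01] wrist [ 0.62 -0.29  0.04]
(0.45, 0.0) 150 [-0.3   1.01  1.11  0.42  2.55 -1.22] wrist [ 0.74 -0.17  0.04]
(0.45, -0.07) -30 [ 0.23  0.47  2.52  3.9   1.46 -1.67] wrist [0.16 0.1  0.04]
(0.45, -0.07) 30 [-1.17  0.49  2.32  1.46  1.61 -1.24] wrist [ 0.16 -0.24  0.04]
(0.45, -0.07) 60 [-1.02  0.63  1.94  1.14  1.84 -1.05] wrist [ 0.28 -0.36  0.04]
(0.45, -0.07) 90 [-0.82  0.79  1.57  0.92  2.11 -0.98] wrist [ 0.45 -0.4   0.04]
(0.45, -0.07) 120 [-0.61  0.94  1.25  0.68  2.39 -1.03] wrist [ 0.62 -0.36  0.04]
(0.45, -0.07) 150 [-0.38  1.04  1.05  0.28  2.61 -1.33] wrist [ 0.74 -0.24  0.04]
(0.5, -0.03) -30 [ 0.34  0.48  2.39  4.03  1.39 -1.78] wrist [0.21 0.14 0.04
[... 342 characters left out ...]
.34  0.48  2.37  1.29  1.65 -1.29] wrist [ 0.11 -0.24  0.04]
(0.4, -0.07) 60 [-1.12  0.6   2.    1.04  1.87 -1.11] wrist [ 0.23 -0.36  0.04]
(0.4, -0.07) 90 [-0.89  0.75  1.66  0.83  2.12 -1.05] wrist [ 0.4  -0.4   0.04]
(0.4, -0.07) 120 [-0.65  0.88  1.38  0.59  2.36 -1.13] wrist [ 0.57 -0.36  0.04]
(0.4, -0.07) 150 [-0.41  0.96  1.21  0.2   2.53 -1.4 ] wrist [ 0.69 -0.24  0.04]
(0.4, 0.06) 60 [-0.94  0.52  2.23  1.18  1.73 -1.21] wrist [ 0.23 -0.23  0.04]
(0.4, 0.06) 90 [-0.71  0.65  1.87  0.96  1.96 -1.08] wrist [ 0.4  -0.27  0.04]
(0.4, 0.06) 120 [-0.47  0.8   1.55  0.74  2.21 -1.07] wrist [ 0.57 -0.23  0.04]
(0.4, 0.06) 150 [-0.23  0.92  1.3   0.46  2.44 -1.21] wrist [ 0.69 -0.11  0.04]
```

```bash
cat > up.py <<'E'
from kin import *
def rot(az,el):
    a=np.radians(az);e=np.radians(el); h=np.array([np.cos(a),np.sin(a),0]);u=np.array([0,0,1.])
    Z=np.cos(e)*h-np.sin(e)*u; Y=-(np.cos(e)*u+np.sin(e)*h); return R.from_matrix(np.c_[np.cross(Y,Z),Y,Z])
k,_=fit()
E
python3 - <<'E'
from up import *
o=robot.get_obs(); q=o["joint_positions"]
wp=[]
for (g,az,el) in [((.455,-.01,.24),60,45),((.46,.0,.25),85,30),((.47,.02,.25),120,18),((.47,.03,.12),120,18),((.47,.03,.052),120,18)]:
    r=rot(az,el); p=np.array(g)+r.apply([0,0,.019]); q,e=ik(p,r,k,q); _,_,el_,w=fk(q,k,True)
    print(az,"q",q.round(2),"err",round(e,4),"wrist",w.round(3),"elbow",el_.round(2),"tcp",p.round(4),r.as_euler('xyz').round(3)); wp.append((p,r.as_euler('xyz')))
path(wp,(np.array([.438,-.0205,.216]),np.array([-2.623,.006,-.87])))
E
```

```text
60 q [-0.71 -0.23  1.83  0.77  1.68 -0.15] err 0.0 wrist [ 0.338 -0.213  0.475] elbow [-0.04  0.11  0.59] tcp [0.4617 0.0016 0.2266] [-2.356  0.    -0.524]
85 q [-0.69  0.09  1.65  0.89  1.98 -0.48] err 0.0 wrist [ 0.435 -0.286  0.416] elbow [0.07 0.02 0.6 ] tcp [0.4614 0.0164 0.2405] [-2.094 -0.    -0.087]
120 q [-0.47  0.47  1.3   0.84  2.37 -0.69] err 0.0 wrist [ 0.628 -0.253  0.352] elbow [ 0.21 -0.04  0.55] tcp [0.461  0.0356 0.2441] [-1.885  0.     0.524]
120 q [-0.45  0.61  1.39  0.72  2.2  -0.89] err 0.0 wrist [ 0.628 -0.243  0.222] elbow [ 0.26 -0.06  0.52] tcp [0.461  0.0456 0.1141] [-1.885  0.     0.524]
120 q [-0.45  0.7   1.4   0.67  2.12 -0.97] err 0.0 wrist [ 0.628 -0.243  0.154] elbow [ 0.29 -0.08  0.49] tcp [0.461  0.0456 0.0461] [-1.885  0.     0.524]
turn [ 15.1 -11.8 -16. ] shift [ -2. -33.   7.] rows 2.9
turn [ 14.8 -19.9 -15.3] shift [ -8. -19.  -1.] rows 3.4
turn [ 11.6 -32.  -14.3] shift [ -2. -13.  15.] rows 4.3
turn [0. 0. 0.] shift [  5. 121.  48.] rows 2.6
turn [0. 0. 0.] shift [ 0. 65. 21.] rows 1.4
```

```bash
python3 -m jog '[[[15.1,-11.8,-16],[-2,-33,7],1],[[15.1,-11.8,-16],[-2,-33,7],1],[[15.1,-11.8,-16],[-2,-33,7],1],[[15.1,-11.8,-16],[-2,-33,7],1]]' >/dev/null
python3 -m jog '[[[14.8,-19.9,-15.3],[-8,-19,-1],1],[[14.8,-19.9,-15.3],[-8,-19,-1],1],[[14.8,-19.9,-15.3],[-8,-19,-1],1],[[14.8,-19.9,-15.3],[-8,-19,-1],1]]' >/dev/null
python3 -m jog '[[[11.6,-32,-14.3],[-2,-13,15],1],[[11.6,-32,-14.3],[-2,-13,15],1],[[11.6,-32,-14.3],[-2,-13,15],1],[[11.6,-32,-14.3],[-2,-13,15],1],[[11.6,-32,-14.3],[-2,-13,15],1]]'
python3 -m jog '[[[0,0,0],[5,121,48],1],[[0,0,0],[5,121,48],1],[[0,0,0],[5,121,48],1],[[0,0,0],[5,121,48],1]]'
python3 - <<'E'
from up import *
log()
r=rot(120,18); p=np.array([.47,.03,.052])+r.apply([0,0,.019]); path([(p,r.as_euler('xyz'))])
im,d,P=snap("scene"); cv2.imwrite("pics/s2.png",cv2.resize(im[120:400,130:510],None,fx=2,fy=2)[:,:,::-1])
E
```

```text
time: 20.85
tool_pos: [0.4649, 0.0393, 0.244]
ee_rot: [-1.893, -0.003, 0.532]
wrist_force: [0.6, 0.3, -6.5]
width: 0.0561
time: 21.25
tool_pos: [0.4627, 0.0484, 0.1129]
ee_rot: [-1.888, 0.001, 0.526]
wrist_force: [0.0, -0.1, -5.8]
width: 0.0558
t 21.25 q [-0.447  0.612  1.384  0.72   2.198 -0.885] p [0.4627 0.0484 0.1129] rpy [-1.888e+00  1.000e-03  5.260e-01] F [ 0.  -0.1 -5.8] w 0.0558
turn [0.2 0.2 0. ] shift [-3. 64. 19.] rows 1.3
```

View pics/s2.png

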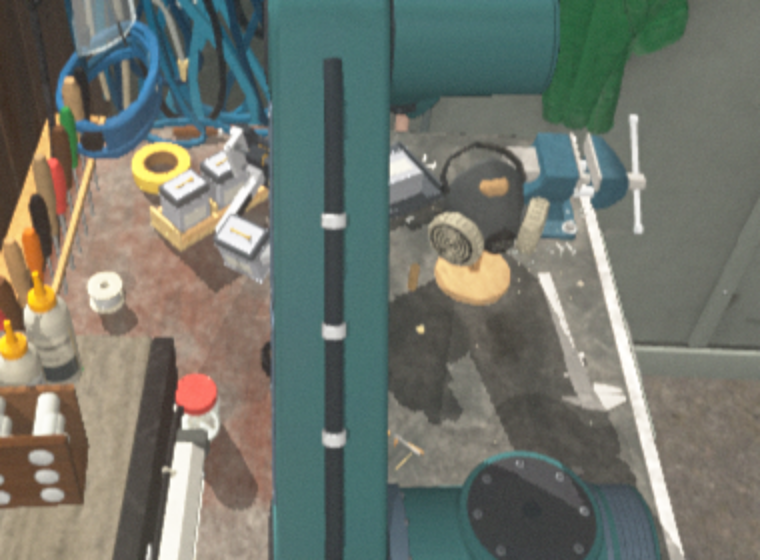

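The view shows the held tin almost upright, lid up, near (242,240), with the gripper knuckle close to the rack. I'll shift the set-down spot slightly away from the rack.

Run:
```python
from up import *
r=rot(120,18); e=r.as_euler('xyz')
o=robot.get_obs(); print(o["tool_pos"],o["ee_rot"])
for z in(.1,.058): path([(np.array([.46,.02,z])+r.apply([0,0,.019]),e)])
```

```text
[0.46360078 0.04772237 0.11612415] [-1.88961381 -0.00388088  0.52732925]
turn [0.3 0.1 0.3] shift [-17.  22.   3.] rows 0.6
turn [0.3 0.1 0.3] shift [-17.  62.  16.] rows 1.3
```

```bash
python3 -m jog '[[[0,0,0],[-17,22,3],1],[[0,0,0],[-17,45,10],1],[[0,0,0],[-17,58,15],1],[[0,0,0],[-17,62,16],1],[[0,0,0],[-17,62,16],1]]'
python3 -m jog '[[[0,0,0],[0,2,0.6],1],[[0,0,0],[0,4,1.2],1],[[0,0,0],[0,4,1.2],1]]'
python3 -m jog '[[[0,0,0],[0,2,0.6],1],[[0,0,0],[0,2,0.6],1],[[0,0,0],[0,2,0.6],1]]'
python3 -c "
from h import *
log()"
```

```text
time: 21.8
tool_pos: [0.4525, 0.0348, 0.0538]
ee_rot: [-1.892, -0.009, 0.527]
wrist_force: [0.1, 0.8, -6.2]
width: 0.0557
time: 22.1
tool_pos: [0.4521, 0.0347, 0.0489]
ee_rot: [-1.891, -0.008, 0.528]
wrist_force: [-0.6, -0.4, -6.1]
width: 0.0559
time: 22.4
tool_pos: [0.4519, 0.0347, 0.0466]
ee_rot: [-1.89, -0.008, 0.527]
wrist_force: [0.7, -0.1, -6.0]
width: 0.0562
t 22.4 q [-0.473  0.694  1.411  0.65   2.126 -0.998] p [0.4519 0.0347 0.0466] rpy [-1.89  -0.008  0.527] F [ 0.7 -0.1 -6. ] w 0.0562
```

```bash
python3 -m jog '[[[0,0,0],[0,2,0.6],1],[[0,0,0],[0,2,0.6],1],[[0,0,0],[0,2,0.6],1]]'
python3 -m jog '[[[0,0,0],[0,2,0.6],1],[[0,0,0],[0,2,0.6],1],[[0,0,0],[0,2,0.6],1]]'
python3 -c "
from h import *
log()"
```

```text
time: 22.7
tool_pos: [0.4521, 0.0346, 0.0449]
ee_rot: [-1.89, -0.008, 0.528]
wrist_force: [0.4, 0.6, -3.3]
width: 0.0558
time: 23.0
tool_pos: [0.4521, 0.0345, 0.0447]
ee_rot: [-1.887, -0.01, 0.528]
wrist_force: [0.4, -2.6, 5.8]
width: 0.0556
t 23.0 q [-0.474  0.699  1.409  0.65   2.126 -1.002] p [0.4521 0.0345 0.0447] rpy [-1.887 -0.01   0.528] F [ 0.4 -2.6  5.8] w 0.0556
```

Contact came at the predicted height, with the tin resting on its front bottom edge. I'll release it so it drops back onto its base.

```bash
python3 -m jog '[[[0,0,0],[0,-1,0],0.3],[[0,0,0],[0,-1,0],-0.4],[[0,0,0],[0,-1,0],-0.6],[[0,0,0],[0,-1,0],-0.6],[[0,0,0],[0,-1,0],-0.6]]'
python3 - <<'E'
from up import *
log()
im,d,P=snap("wrist"); cv2.imwrite("pics/w3.png",im[:,:,::-1]); W=world(d,P)
m=(W[...,2]>.066)&(W[...,2]<.08)&(np.hypot(W[...,0]-.455,W[...,1]-.03)<.06)
print(m.sum(),cv2.minAreaRect((W[m][:,:2]*1000).astype(np.float32)),np.percentile(W[m][:,2],[5,50,95]))
E
```

```text
time: 23.5
tool_pos: [0.4517, 0.0351, 0.0431]
ee_rot: [-1.89, -0.007, 0.528]
wrist_force: [0.3, 0.7, 0.6]
width: 0.0755
t 23.5 q [-0.473  0.699  1.411  0.648  2.122 -1.001] p [0.4517 0.0351 0.0431] rpy [-1.89  -0.007  0.528] F [0.3 0.7 0.6] w 0.0755
7859 ((466.6582946777344, 10.499897003173828), (97.27418518066406, 48.143089294433594), 29.955923080444336) [0.06691365 0.07051934 0.07184919]
```

View pics/w3.png

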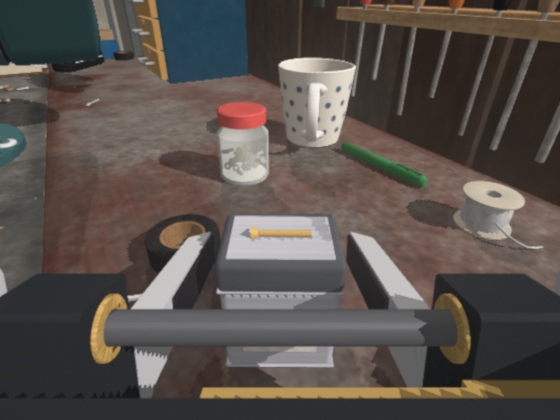

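The tin now stands lid up on the bench, with its lid at (280,235) and the screw on top. I'll back off and reorient to pointing down.

Run:
```python
from up import *
o=robot.get_obs(); q=o["joint_positions"]; p0=o["tool_pos"]; r0=R.from_euler('xyz',o["ee_rot"])
A=p0+r0.apply([0,0,-.075]); W=[(A,r0),(A+[0,0,.13],rot(120,45)),(np.array([.47,-.02,.24]),rot(100,75)),(np.array([.458,.02,.25]),R.from_euler('xyz',[np.pi,0,np.radians(-20)])),(np.array([.458,.02,.22]),R.from_euler('xyz',[np.pi,0,np.radians(-60)]))]
for p,r in W:
    q,e=ik(p,r,k,q); print(q.round(2),round(e,4),p.round(3),"wrist",fk(q,k,True)[3].round(2))
path([(p,r.as_euler('xyz')) for p,r in W])
```

```text
[-0.53  0.77  1.23  0.64  2.24 -0.97] 0.0 [ 0.487 -0.027  0.067] wrist [ 0.65 -0.31  0.18]
[-0.46  0.37  1.26  0.49  2.15 -0.85] 0.0 [ 0.487 -0.027  0.197] wrist [ 0.61 -0.24  0.44]
[-0.34 -0.03  1.45  0.24  1.85 -0.46] 0.0 [ 0.47 -0.02  0.24] wrist [ 0.49 -0.11  0.58]
[-0.08 -0.12  1.49 -0.    1.77  0.27] 0.0 [0.458 0.02  0.25 ] wrist [0.46 0.02 0.6 ]
[-0.08 -0.12  1.55 -0.    1.72  0.97] 0.0 [0.458 0.02  0.22 ] wrist [0.46 0.02 0.57]
turn [0. 0. 0.] shift [  0.   0. -75.] rows 1.5
turn [-26.7   0.    0.5] shift [   1. -123.  -41.] rows 3.1
turn [-29.7  10.1  17.5] shift [-12. -41. -20.] rows 4.2
turn [-14.7   3.9  29.8] shift [ -5. -43.   1.] rows 3.9
turn [ 0.  0. 40.] shift [ 0.  0. 30.] rows 4.7
```

```bash
python3 -m jog '[[[0,0,0],[0,0,-25],-0.7],[[0,0,0],[0,0,-60],-1],[[0,0,0],[0,0,-75],-1]]' >/dev/null
python3 -m jog '[[[-27,0,0],[0,-123,-41],-1],[[-27,0,0],[0,-123,-41],-1],[[-27,0,0],[0,-123,-41],-1],[[-27,0,0],[0,-123,-41],-1]]' >/dev/null
python3 -m jog '[[[-29.7,10,17.5],[-12,-41,-20],-1],[[-29.7,10,17.5],[-12,-41,-20],-1],[[-29.7,10,17.5],[-12,-41,-20],-1],[[-29.7,10,17.5],[-12,-41,-20],-1],[[-29.7,10,17.5],[-12,-41,-20],-1]]'
python3 - <<'E'
from up import *
log(); d=np.radians
path([((.458,.02,.25),(np.pi,0,d(-20))),((.458,.02,.22),(np.pi,0,d(-60)))])
E
```

```text
time: 24.75
tool_pos: [0.4678, -0.0192, 0.2417]
ee_rot: [-2.886, -0.012, 0.182]
wrist_force: [-0.7, 0.4, -0.4]
width: 0.0937
t 24.75 q [-0.335 -0.047  1.459  0.237  1.841 -0.468] p [ 0.4678 -0.0192  0.2417] rpy [-2.886 -0.012  0.182] F [-0.7  0.4 -0.4] w 0.0937
turn [-14.5   3.2  30.3] shift [ -2. -41.   2.] rows 3.9
turn [ 0.  0. 40.] shift [ 0.  0. 30.] rows 4.7
```

```bash
python3 -m jog '[[[-14.6,3.2,30.2],[-2,-41,2],-1],[[-14.6,3.2,30.2],[-2,-41,2],-1],[[-14.6,3.2,30.2],[-2,-41,2],-1],[[-14.6,3.2,30.2],[-2,-41,2],-1],[[-14.6,3.2,30.2],[-2,-41,2],-1]]' >/dev/null
python3 -m jog '[[[0,0,40],[0,0,30],-1],[[0,0,40],[0,0,30],-1],[[0,0,40],[0,0,30],-1],[[0,0,40],[0,0,30],-1],[[0,0,40],[0,0,30],-1]]' >/dev/null
python3 - <<'E'
from up import *
log()
im,d,P=snap("wrist"); W=world(d,P)
m=(W[...,2]>.06)&(W[...,2]<.078)&(np.hypot(W[...,0]-.46,W[...,1]-.02)<.05)
r=cv2.minAreaRect((W[m][:,:2]*1000).astype(np.float32)); print(m.sum(),r,np.percentile(W[m][:,2],[5,50,95]))
E
```

```text
t 25.75 q [-0.086 -0.112  1.545  0.002  1.717  0.963] p [0.4589 0.0179 0.2167] rpy [ 3.135  0.007 -1.049] F [ 0.3  0.2 -0.2] w 0.0941
2354 ((465.3052978515625, 11.677864074707031), (55.32194900512695, 41.95042419433594), 29.9010009765625) [0.06828183 0.07046958 0.07217913]
```

Run:
```python
from h import *
d=np.radians
path([((.55,-.04,.22),(np.pi,0,d(-22))),((.64,-.09,.22),(np.pi,0,d(14)))])
```

```text
turn [  0.2   0.5 -38.2] shift [ 95. -50.  -4.] rows 4.4
turn [  0.   0. -36.] shift [102.  13.   0.] rows 4.2
```

```bash
python3 -m jog '[[[0,0,-38],[95,-50,-4],-1],[[0,0,-38],[95,-50,-4],-1],[[0,0,-38],[95,-50,-4],-1],[[0,0,-38],[95,-50,-4],-1],[[0,0,-38],[95,-50,-4],-1]]' >/dev/null
python3 -m jog '[[[0,0,-36],[102,13,0],-1],[[0,0,-36],[102,13,0],-1],[[0,0,-36],[102,13,0],-1],[[0,0,-36],[102,13,0],-1],[[0,0,-36],[102,13,0],-1]]' >/dev/null
python3 -m jog '[[[0,0,0],[0,0,0],-1],[[0,0,0],[0,0,0],-1]]' >/dev/null
python3 - <<'E'
from up import *
log()
im,d,P=snap("wrist"); W=world(d,P); np.savez("bay.npz",im=im,d=d,W=W); cv2.imwrite("pics/w4.png",im[:,:,::-1])
a=np.radians(14.2); ex=np.array([np.cos(a),np.sin(a)]);ey=np.array([-ex[1],ex[0]])
c0=np.array([.669,-.084]); q=np.stack([(W[...,:2]-c0)@ex,(W[...,:2]-c0)@ey],-1)*1000
near=(abs(q[...,0])<45)&(q[...,1]>-50)&(q[...,1]<170)
z=W[...,2]
for n,a_,b_ in(("floor",.005,.014),("rail",.019,.028),("cheek",.031,.039),("tins",.072,.083)):
    m=near&(z>a_)&(z<b_); s=q[m]; print(n,m.sum(),np.percentile(s,[1,5,50,95,99],axis=0).round(1).tolist(), "ang",cv2.minAreaRect((W[m][:,:2]*1000).astype(np.float32)))
E
```

```text
t 27.0 q [-0.226  0.306  1.083 -0.     1.757 -0.47 ] p [ 0.6395 -0.0892  0.221 ] rpy [-3.139  0.005  0.244] F [-0.4 -0.1 -0.3] w 0.0941
floor 2911 [[-25.8, -47.2], [-24.7, -30.5], [-4.5, 6.2], [23.2, 134.8], [27.2, 163.4]] ang ((652.6629638671875, -26.615562438964844), (57.96864318847656, 222.93951416015625), 18.022052764892578)
rail 2604 [[-34.1, -32.5], [-33.2, -28.7], [-26.9, 67.8], [31.1, 160.9], [32.0, 169.1]] ang ((651.2278442382812, -17.8956298828125), (66.468017578125, 203.4518585205078), 14.767663955688477)
cheek 847 [[-31.8, -36.6], [-26.9, -36.2], [-1.3, 34.4], [23.7, 110.3], [30.4, 169.8]] ang ((652.1432495117188, -19.56157684326172), (65.50891876220703, 207.01193237304688), 14.4802827835083)
tins 5999 [[-21.8, 42.3], [-20.1, 47.8], [-1.7, 113.3], [17.2, 159.9], [19.0, 164.0]] ang ((642.5067749023438, 15.894027709960938), (42.190616607666016, 124.91242218017578), 14.656275749206543)
```

View pics/w4.png

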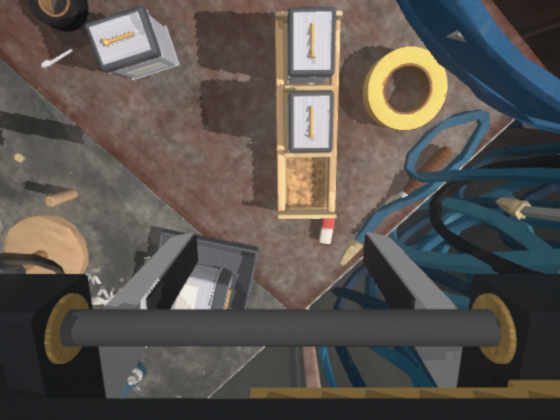

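The view shows the rack with its empty bay at (308,183), the two standing tins, and the tinL upright at (122,38). I'll refine the bay centre from this depth data and plan the regrasp.

Run:
```python
from up import *
z_=np.load("bay.npz"); W=z_["W"]; z=W[...,2]
a=np.radians(14.5); ex=np.array([np.cos(a),np.sin(a)]);ey=np.array([-ex[1],ex[0]])
c0=np.array([.669,-.084]); q=np.stack([(W[...,:2]-c0)@ex,(W[...,:2]-c0)@ey],-1)*1000
for lo in(-28,0,): 
    m=(abs(q[...,1]-lo-14)<14)&(abs(q[...,0])<45)&(z>.020)&(z<.028); s=q[m][:,0]
    print("rails",lo,len(s),np.percentile(s[s<0],[2,98]).round(1),np.percentile(s[s>0],[2,98]).round(1))
m=(abs(q[...,0])<20)&(abs(q[...,1])<45)&(z>.031)&(z<.039); s=q[m][:,1]
print("cheeks",np.percentile(s[s<0],[2,98]).round(1),np.percentile(s[s>0],[2,98]).round(1))
d=np.radians
path([((.55,-.04,.22),(np.pi,0,d(-22))),((.4653,.0117,.15),(np.pi,0,d(-60))),((.4653,.0117,.041),(np.pi,0,d(-60)))])
```

```text
rails -28 347 [-33.  -25.9] [24.6 32.6]
rails 0 358 [-32.7 -25.8] [24.6 32.4]
cheeks [-36.6 -32.1] [31.9 36.5]
turn [ 0.   0.3 36. ] shift [-75. -69.   2.] rows 4.2
turn [ 0.  0. 38.] shift [-98. -16.  70.] rows 4.4
turn [0. 0. 0.] shift [  0.   0. 109.] rows 2.2
```

```bash
python3 -m jog '[[[0,0,36],[-75,-69,2],-1],[[0,0,36],[-75,-69,2],-1],[[0,0,36],[-75,-69,2],-1],[[0,0,36],[-75,-69,2],-1],[[0,0,36],[-75,-69,2],-1]]' >/dev/null
python3 -m jog '[[[0,0,38],[-98,-16,70],-1],[[0,0,38],[-98,-16,70],-1],[[0,0,38],[-98,-16,70],-1],[[0,0,38],[-98,-16,70],-1],[[0,0,38],[-98,-16,70],-1]]' >/dev/null
python3 -m jog '[[[0,0,0],[0,0,0],-1],[[0,0,0],[0,0,0],-1]]' >/dev/null
python3 - <<'E'
from up import *
log()
path([((.4653,.0117,.041),(np.pi,0,np.radians(-60)))])
E
```

```text
t 28.25 q [-0.098 -0.081  1.649  0.     1.579  0.946] p [0.4653 0.0113 0.1504] rpy [ 3.138e+00  3.000e-03 -1.044e+00] F [-0.6  0.2 -0.5] w 0.0937
turn [0.2 0.2 0.2] shift [  0.  -1. 109.] rows 2.2
```

```bash
python3 -m jog '[[[0,0,0],[0,0,40],-1],[[0,0,0],[0,0,80],-1],[[0,0,0],[0,0,105],-1],[[0,0,0],[0,0,109],-1],[[0,0,0],[0,0,109],-1]]'
python3 -m jog '[[[0,0,0],[0,0,0],1],[[0,0,0],[0,0,0],1],[[0,0,0],[0,0,0],1],[[0,0,0],[0,0,0],1],[[0,0,0],[0,0,0],1]]'
python3 -m jog '[[[0,0,0],[0,0,0],1],[[0,0,0],[0,0,0],1]]'
python3 -c "from h import *; log()"
python3 -m jog '[[[0,0,0],[0,0,-20],1],[[0,0,0],[0,0,-60],1],[[0,0,0],[0,0,-100],1],[[0,0,0],[0,0,-110],1],[[0,0,0],[0,0,-110],1]]'
python3 - <<'E'
from up import *
log(); d=np.radians
path([((.55,-.04,.16),(np.pi,0,d(-25))),((.669,-.084,.16),(np.pi,0,d(14.5)))])
E
```

```text
time: 28.75
tool_pos: [0.4644, 0.0113, 0.0409]
ee_rot: [3.137, 0.004, -1.046]
wrist_force: [0.6, -0.0, 0.7]
width: 0.0941
time: 29.25
tool_pos: [0.4648, 0.0114, 0.0415]
ee_rot: [3.138, 0.003, -1.047]
wrist_force: [-0.1, -1.1, -0.2]
width: 0.0574
time: 29.45
tool_pos: [0.4638, 0.0127, 0.0412]
ee_rot: [3.137, 0.007, -1.047]
wrist_force: [-1.8, 3.3, 1.2]
width: 0.0421
t 29.45 q [-0.097 -0.004  1.8    0.003  1.353  0.949] p [0.4638 0.0127 0.0412] rpy [ 3.137  0.007 -1.047] F [-1.8  3.3  1.2] w 0.0421
time: 29.95
tool_pos: [0.4656, 0.0112, 0.1514]
ee_rot: [3.139, 0.002, -1.047]
wrist_force: [0.1, 0.3, -7.2]
width: 0.0419
t 29.95 q [-0.098 -0.082  1.648  0.     1.579  0.949] p [0.4656 0.0112 0.1514] rpy [ 3.139e+00  2.000e-03 -1.047e+00] F [ 0.1  0.3 -7.2] w 0.0419
turn [  0.1   0.2 -35. ] shift [ 87. -47.  -9.] rows 4.1
turn [  0.    0.  -39.5] shift [126. -10.   0.] rows 4.6
```

```bash
python3 -m jog '[[[0,0,-35],[87,-47,-9],1],[[0,0,-35],[87,-47,-9],1],[[0,0,-35],[87,-47,-9],1],[[0,0,-35],[87,-47,-9],1],[[0,0,-35],[87,-47,-9],1]]' >/dev/null
python3 -m jog '[[[0,0,-39.5],[126,-10,0],1],[[0,0,-39.5],[126,-10,0],1],[[0,0,-39.5],[126,-10,0],1],[[0,0,-39.5],[126,-10,0],1],[[0,0,-39.5],[126,-10,0],1]]' >/dev/null
python3 -m jog '[[[0,0,0],[0,0,0],1],[[0,0,0],[0,0,0],1],[[0,0,0],[0,0,0],1]]' >/dev/null
python3 - <<'E'
from up import *
log()
path([((.669,-.084,.095),(np.pi,0,np.radians(14.5)))])
im,d,P=snap("wrist"); W=world(d,P); cv2.imwrite("pics/w5.png",im[:,:,::-1])
a=np.radians(14.5); ex=np.array([np.cos(a),np.sin(a)]);ey=np.array([-ex[1],ex[0]])
o=robot.get_obs(); c0=o["tool_pos"][:2]; q=np.stack([(W[...,:2]-c0)@ex,(W[...,:2]-c0)@ey],-1)*1000; z=W[...,2]
m=(z>o["tool_pos"][2]+.015)&(z<o["tool_pos"][2]+.04)&(abs(q[...,0])<22)&(abs(q[...,1])<40)
print(m.sum(),np.percentile(q[m],[1,99],axis=0).round(1),np.percentile(z[m],[5,50,95]),cv2.minAreaRect((W[m][:,:2]*1000).astype(np.float32)))
E
```

```text
t 31.25 q [-0.21   0.379  1.113 -0.     1.656 -0.461] p [ 0.6672 -0.0844  0.158 ] rpy [-3.139  0.006  0.251] F [-0.2  0.8 -5.4] w 0.0421
turn [-0.1  0.4 -0.1] shift [ 2.  0. 63.] rows 1.3
9193 [[-20.3 -22.6]
 [ 21.6  27. ]] [0.18367846 0.18725109 0.1896256 ] ((666.898681640625, -82.97087860107422), (43.98628234863281, 51.829776763916016), 13.831951141357422)
```

View pics/w5.png

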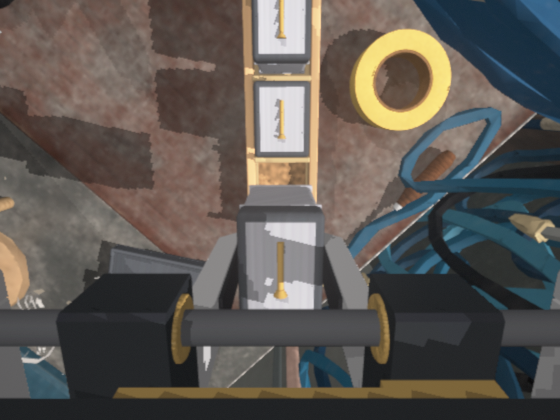

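The tin is held upright and square to the rack over the empty bay. Descending.

```bash
python3 -m jog '[[[0,0,0],[2,-0.5,40],1],[[0,0,0],[2,-0.5,65],1],[[0,0,0],[2,-0.5,76],1],[[0,0,0],[2,-0.5,80],1],[[0,0,0],[2,-0.5,80],1]]'
python3 -m jog '[[[0,0,0],[0,0,5],1],[[0,0,0],[0,0,10],1],[[0,0,0],[0,0,10],1]]'
python3 -m jog '[[[0,0,0],[0,0,5],1],[[0,0,0],[0,0,10],1],[[0,0,0],[0,0,10],1]]'
python3 -c "from h import *; log()"
```

```text
time: 31.8
tool_pos: [0.6695, -0.0837, 0.0795]
ee_rot: [-3.14, 0.004, 0.253]
wrist_force: [0.1, -0.8, -6.5]
width: 0.0417
time: 32.1
tool_pos: [0.6689, -0.0836, 0.0688]
ee_rot: [-3.139, 0.005, 0.253]
wrist_force: [0.8, 0.3, -6.9]
width: 0.0417
time: 32.4
tool_pos: [0.6682, -0.0835, 0.0575]
ee_rot: [-3.139, 0.007, 0.253]
wrist_force: [0.7, 0.3, -6.7]
width: 0.0418
t 32.4 q [-0.208  0.43   1.246 -0.     1.473 -0.461] p [ 0.6682 -0.0835  0.0575] rpy [-3.139  0.007  0.253] F [ 0.7  0.3 -6.7] w 0.0418
```

```bash
python3 -m jog '[[[0,0,0],[0.5,0,2],1],[[0,0,0],[0.5,0,4],1],[[0,0,0],[0.5,0,5.5],1],[[0,0,0],[0.5,0,5.5],1]]'
python3 -m jog '[[[0,0,0],[0,0,1],1],[[0,0,0],[0,0,2],1],[[0,0,0],[0,0,2],1]]'
python3 -c "from h import *; log()"
```

```text
time: 32.8
tool_pos: [0.6693, -0.0834, 0.053]
ee_rot: [-3.139, 0.005, 0.253]
wrist_force: [0.5, -0.4, -6.9]
width: 0.0421
time: 33.1
tool_pos: [0.6694, -0.0835, 0.0513]
ee_rot: [-3.14, 0.005, 0.253]
wrist_force: [-0.1, -0.1, -5.8]
width: 0.0415
t 33.1 q [-0.208  0.435  1.251 -0.     1.46  -0.461] p [ 0.6694 -0.0835  0.0513] rpy [-3.14   0.005  0.253] F [-0.1 -0.1 -5.8] w 0.0415
```

```bash
python3 -m jog '[[[0,0,0],[0,0,1],1],[[0,0,0],[0,0,2],1],[[0,0,0],[0,0,2],1]]'
python3 -m jog '[[[0,0,0],[0,0,0],0.4],[[0,0,0],[0,0,0],-0.1],[[0,0,0],[0,0,0],-0.3],[[0,0,0],[0,0,0],-0.6],[[0,0,0],[0,0,0],-0.6]]'
python3 -m jog '[[[0,0,0],[0,0,-10],-0.6],[[0,0,0],[0,0,-40],-0.6],[[0,0,0],[0,0,-80],-0.8],[[0,0,0],[0,0,-120],-1],[[0,0,0],[0,0,-140],-1]]'
python3 -m jog '[[[0,0,0],[-60,0,-20],-1],[[0,0,0],[-60,0,-20],-1],[[0,0,0],[-60,0,-20],-1]]'
python3 - <<'E'
from up import *
log()
im,d,P=snap("wrist"); W=world(d,P); cv2.imwrite("pics/w6.png",im[:,:,::-1]); z=W[...,2]
for c in((.669,-.084),(.652,-.017),(.634,.05)):
    m=(z>.07)&(z<.086)&(np.hypot(W[...,0]-c[0],W[...,1]-c[1])<.036)
    print(m.sum(),cv2.minAreaRect((W[m][:,:2]*1000).astype(np.float32)),np.percentile(z[m],[5,50,95]).round(4))
E
```

```text
time: 33.4
tool_pos: [0.6696, -0.0835, 0.0504]
ee_rot: [-3.14, 0.004, 0.253]
wrist_force: [-1.8, 0.2, -1.5]
width: 0.0415
time: 33.9
tool_pos: [0.67, -0.0836, 0.05]
ee_rot: [-3.14, 0.004, 0.253]
wrist_force: [0.7, -0.1, -0.0]
width: 0.0704
time: 34.4
tool_pos: [0.6719, -0.0839, 0.1957]
ee_rot: [3.14, -0.003, 0.253]
wrist_force: [0.1, 0.4, 0.9]
width: 0.0931
time: 34.7
tool_pos: [0.6119, -0.0992, 0.2124]
ee_rot: [3.142, 0.001, 0.252]
wrist_force: [-0.0, -0.0, -0.4]
width: 0.0935
t 34.7 q [-2.520e-01  2.440e-01  1.178e+00 -1.000e-03  1.721e+00 -5.040e-01] p [ 0.6119 -0.0992  0.2124] rpy [3.142e+00 1.000e-03 2.520e-01] F [-0.  -0.  -0.4] w 0.0935
2562 ((670.3342895507812, -83.66546630859375), (42.435569763183594, 55.26175308227539), 14.551593780517578) [0.077  0.0794 0.0811]
2982 ((651.1931762695312, -17.796340942382812), (42.24834060668945, 55.57950973510742), 14.48322868347168) [0.0773 0.0795 0.0811]
3554 ((633.7782592773438, 48.76512908935547), (42.243473052978516, 55.68948745727539), 14.598227500915527) [0.0771 0.0794 0.0812]
```

View pics/w6.png

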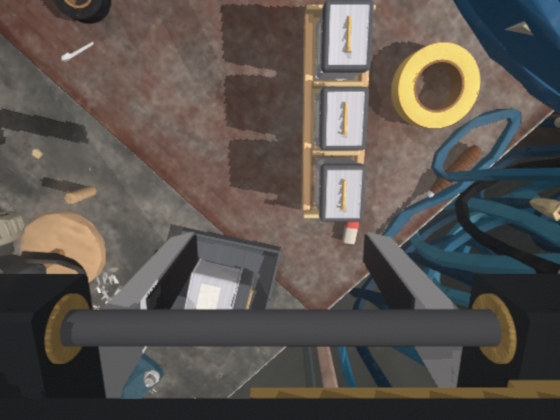

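The tin stands in its bay at (342,192), level with its neighbours, and the tray tin is still at (215,285). Handing in.

```bash
python3 -c "from h import *; print(close_job())"
```

```text
the job is handed in; nothing more can be done
None
```

The heavier tin stands lid up in the empty bay, and the lighter one lies flat in the refill tray. I handed the job in at about 35 s; it gives no verdict.

- **Weighing:** the right-hand tin pulled about 2.7 N on the wrist and the left-hand one about 6.1 N, so the left one was the heavier. Single readings varied by about 1 N.
- **Heavier tin:** I turned it and regrasped it, tilted it upright on the bench, then gripped it from above and lowered it into the bay. The last camera check put its centre at (670.3, -83.7) mm against the bay's (669, -84). Its angle matches the rack's at 14.5°. Its top is 79 mm over the bench, level with both neighbours.
- **Lighter tin:** when I placed it, its centre was within about 3 mm of the tray's and its top was level at 45 mm. It was still lying in the tray in the last picture.
- **Rest of the bench:** the two rack tins measured in place. The last wrist picture shows the black tape and eraser where they were. I did not compare a final overhead picture for the other items; no unexpected forces showed during the moves. The gripper ended open and clear of everything.

No check failed or disagreed.

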